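# Cam-lock a caddy to its bench dock

## Robot

A 7-joint arm with a two-finger parallel gripper is mounted at the origin on a cart in front of the work surface, level with it; the furniture and walls round the work are solid. World frame = base frame: x ahead of the robot, y to its left, z up, the work surface at z = 0. Lengths are in m, angles in rad, forces in N, time in s.
With the tool pointing down it reaches from about 0.4 to 0.85 m from the base axis. Payload 4.5 kg.
Tool frame: the origin (TCP) lies at the very end of the fingers, on their centre line; the grasp point (between the pads) lies 19 mm behind it; z points along the fingers, y is the line along which they close (so a half turn about z gives the same grasp; the last joint's range is limited). The gripper opens to 88 mm and grips with 3 to 60 N. Pads are 18 mm wide; open, the fingers measure 123 mm over their backs; the gripper's body (75 mm by 187 mm) begins 45 mm behind the grasp point.
Start: joints at [1.334, 0.689, -0.195, 1.565, 0.157, 0.902, -0.215], TCP at [0.167, -0.602, 0.239] pointing down, gripper open.
Joint ranges: [-3.01, 3.01], [-0.46, 2.08], [-1.47, 1.51], [0.13, 2.56], [-1, 4.14], [0.04, 2.09], [-2.66, 2.66]. Speed limits (rad/s): [2.57, 2.57, 3.14, 3.14, 3.14, 3.14, 3.14].

## Interface

Orientations are given as a unit quaternion [x, y, z, w].
In Python, from plant import r, eyes, nets gives the robot as it stands.
- The arm moves only by the shell command python3 -m pendant 'ROWS' [FORCE]. ROWS is JSON, a list of rows, each an object of numbers: "claw": the opening, from 0 (shut) to 1 (fully open); "dx", "dy", "dz": the shift along the world's x, y, z in mm; "twist": the turn about the world's z in rad. In form: [{"claw": .., "dx": .., "dy": .., "dz": .., "twist": ..}, ...]. A call has 1 to 8 rows; each row is the pose to reach, as a shift and turn from the pose commanded when the call began; what a row does not reach only later rows make up. A row lasts 1/10 s, in which the tool goes at most 50 mm and 8.59 degrees, less where a joint would pass 70% of its speed; a pose out of reach is approached as far as the arm can. A call with a gripper value outside its range is refused whole. The fingers move at their own pace and stop on an object; FORCE is the grip in N (left out, the last holds). Time passes only in rows, so rows that repeat a pose let the fingers close. It gives the time, the measured TCP pose, the force, the opening and the grip force at its end, in the units of the state.
- r.get_state(): the state, without advancing time (a new reading comes with each control period).
- eyes.snapshot(name): name is "scene" or "top" or "wrist"; returns (picture, depth): 420x560x3 uint8, blue, green, red; 420x560 float32, m along the optical axis (not along the pixel's ray), 0 where there is no reading.
- eyes.camera_info(name): a dict with "K" (3x3 intrinsics, pixels), "D" ([k1, k2, p1, p2, k3] as OpenCV has them; the pictures are not rectified), "world_to_cam" (4x4, takes a point from world to camera coordinates); the wrist camera has in their place "T_tool_cam" (4x4, takes a point from camera to tool coordinates, whose origin is the TCP and whose axes are the flange's). Camera axes: x right, y down, z forward; pixel columns grow to the right and rows downward; lengths in m; the calibration is good to about 2 mm. A picture is of the moment at which its call begins: read the wrist's pose just before it. camera_info takes no time and is no camera call.
- r.finish_job(): hands the job in; it is judged then, once.
Trained networks look in the newest picture that a camera, given by its name, has taken for a name from the list of things; names that differ only in an ending like _2 or _b are one class to them, and where a whole thing is asked for, a point or a joint stands for the part that bears it (a point fixed in the world has none). Each returns a list of dicts, best first, with "confidence" (0 to 1); they miss things now and then, are a little off and sometimes report something else, mostly with a low value. They report only what shows in the picture. A call takes as long as a camera call. They do not tell look-alikes from the thing itself.
- nets.spot_in(camera, query): "box" ([left, top, width, height] as shares, 0 to 1, of the picture: columns of its width, rows of its height, round what is visible of it).
- nets.place_of(camera, query): "position" ([column, row] as shares, 0 to 1, of the picture: columns of its width, rows of its height: a listed point, or the origin of a listed thing).
The state is a dict: "clock": time; "q": joint angles; "qd": joint speeds; "joint_torque": joint torques, N m; "tool_pos": TCP position; "eef_rot": TCP orientation; "contact_force": force on the tool from outside, world axes, zero at the start; "moment": the same for the moment, N m; "opening": opening from 0.0 (shut) to 1.0 (fully open); "finger_force": force on a finger pad.
Only numpy, scipy, OpenCV 4.12 (cv2) and the standard library are available. Lean on these libraries where they do the work, as an engineer would, in place of code of your own. Each camera call takes 0.05 s, during which the arm holds its last target. There are 200 camera calls.

## Task

Take the loose white caddy by its handle and slide its headed stud straight into the open cam of the bench dock until the caddy meets the rubber buffers. Then turn the cam lever clockwise (seen from above) until the cam draws the caddy firmly tight, which is when the lever post takes a push of about 8 N; do not force it further, leave it there, and do not disturb the beaker and the two brown bottles nearby.

Things in the scene. Friction and masses are not known exactly. Their poses are not given: they have to be found in the camera images.
- caddy: loose white open tray, 90 x 90 x 45 mm, 0.3 to 0.5 kg, with an upright handle across its middle and a steel stud on one wall. Origin: centre of the underside; z up; +x points out through the wall that carries the stud (wall face at x = +45 mm)
- handle (a point): grip point of the caddy's handle, at (0, 0, 80) mm in the caddy's frame: a flat bar 12 mm thick (along the caddy's x) and 60 mm wide (along its y); free of the walls from 50 mm up to its top at 92 mm
- stud_head (a point): centre of the stud's head, at (74, 0, 30) mm in the caddy's frame. The stud is a round 8 mm neck sticking straight out of the wall, ending in an upright barrel-shaped head 14 mm across and 24 mm high
- dock: aluminium dock fixed to the bench. Origin on the cam's upright axis at bench height, z up. The caddy, standing on the bench with its x axis parallel to the dock's, enters along the dock's +x between two guide cheeks: 94 mm apart, 28 mm high, starting at x = -86 mm, with flared ends out to x = -111 mm (about 112 mm apart there)
- stop (a point): midpoint between two sprung rubber buffers that stop the caddy's stud wall, nominally at x = -48 mm in the dock's frame (its origin is then at -93 mm, the head about 19 mm before the cam axis). True depth is -51 to -45.5 mm: it differs by unit and this point does not show it. A stop of 4 to 10 N is enough; the cam still catches the head 2 mm short of the buffers
- cam: steel cam, 78 mm across, turning in the dock about the upright axis (origin on it at bench height, z up). Its lever points along its own +y. At the start it is open, mouth towards the caddy: its y axis is then the dock's y, or up to 0.1 rad clockwise of it. It turns clockwise from above, 2.8 rad at most, stays where left, and its spiral slot draws the stud 4.5 mm per rad along the dock's +x
- post (a point): grip point of the lever's upright round black post: 14 mm in diameter, 55 mm from the cam's axis, this point at z = 80 mm, free from z = 57 to 98 mm. The push along its path is 2 to 4 N while slack; load comes on somewhere 0.9 to 2.4 rad from open, then rises by 2 to 4 N per 0.1 rad. 7 to 9 N is properly tight; under 6 N too loose; over 10.5 N too tight
- bottle: bystander: small brown reagent bottle, 42 mm across, 71 mm high; origin at its underside
- beaker: bystander: small clear beaker, 74 x 79 mm, 92 mm high; origin at its underside
- jar: bystander: brown reagent bottle, 48 mm across, 93 mm high; origin at its underside
Things that resemble listed ones, but are neither listed nor needed, are in the scene too. Leave any red look-alike of the dock alone.

How it is judged:
On the way:
1. the stud's head stands inside the open cam (horizontal distance between stud_head and dock below 0.026 m and contact force between cam and caddy below 5 N), for 0.1 s.
At the end, for the whole second after the job is handed in: The stud's head is in the cam (within 24 mm of its axis), the cam pulls the stud with 12 to 50 N, and the caddy stands level (0.05 rad), square to the dock (0.06 rad), released and at rest (contact force between cam and caddy between 12 and 50 N and horizontal distance between stud_head and dock below 0.024 m and angle between the x axis of caddy and the x axis of dock, either way round below 0.06 rad and angle between caddy's own z axis and vertical below 0.05 rad and linear speed of caddy below 0.01 m/s); the robot touches nothing.
It fails at once if the cam is overstrained (stud pulled with more than 65 N) (contact force between cam and caddy above 65 N).
It fails at once if the bottle is disturbed (moved over 20 mm) (distance of bottle from where it was at the start of the episode above 0.02 m).
It fails at once if the beaker is disturbed (moved over 20 mm) (distance of beaker from where it was at the start of the episode above 0.02 m).
It fails at once if the jar is disturbed (moved over 20 mm) (distance of jar from where it was at the start of the episode above 0.02 m).
It also fails if it takes over 72 s, if anything falls off the work surface, if the arm or the gripper's body presses on something with over 40 N, if the wrist force passes 120 N, or if a joint passes its speed limit or range.

## Working session

There is one attempt and no reset: what is moved stays moved. The work goes in short steps, Python scripts to look and compute and a shell command to move; the robot and the scene stay as the last step left them, time stands still between calls to the robot, and variables do not carry over. Pictures are saved under pics/ and viewed, at most 10 in all, crops included, and the job is handed in when it is done.

```bash
mkdir -p pics; ls
cat > h.py <<'E'
import numpy as np,cv2
from plant import r,eyes,nets
def px2w(cam,u,v,z=None,depth=None,T=None):
    """pixel -> world on plane z, or with depth"""
    ci=eyes.camera_info(cam)
    K=np.array(ci["K"]);D=np.array(ci["D"])
    n=cv2.undistortPoints(np.array([[[u,v]]],float),K,D)[0,0]
    M=np.linalg.inv(np.array(ci["world_to_cam"])) if T is None else T
    d=M[:3,:3]@np.array([n[0],n[1],1]);o=M[:3,3]
    s=depth if depth is not None else (z-o[2])/d[2]
    return o+s*d
E
python3 - <<'E'
from h import *
s=r.get_state();print(s["clock"],s["tool_pos"],s["eef_rot"],s["opening"],s["contact_force"])
ims=[]
for c in ["scene","top"]:
    p,d=eyes.snapshot(c);cv2.imwrite(f"pics/{c}0.png",p);np.save(f"{c}0.npy",d)
    for q in ["caddy","handle","stud_head","dock","stop","cam","post","bottle","beaker","jar"]:
        print(c,q,[(np.round(np.array(o["position"])*[560,420],1).tolist(),round(o["confidence"],2)) for o in nets.place_of(c,q)[:4]])
E
```

```text
pics
0.0 [ 0.16696535 -0.60163429  0.23792403] [ 9.90842202e-01  1.35021899e-01 -1.78216647e-04 -8.86201003e-04] 0.9973390862106783 [ 0.44252975 -0.77152849  0.77408985]
scene caddy [([334.3, 176.5], 0.57)]
scene handle [([341.2, 157.2], 0.75), ([335.7, 176.2], 0.5)]
scene stud_head [([316.6, 171.0], 0.8)]
scene dock [([295.8, 287.3], 0.69), ([260.6, 225.7], 0.64)]
scene stop [([271.6, 213.2], 0.9), ([303.7, 267.0], 0.69)]
scene cam [([261.3, 222.3], 0.87), ([292.7, 285.0], 0.8), ([341.3, 155.2], 0.72)]
scene post [([311.1, 272.3], 0.82), ([275.2, 213.2], 0.72)]
scene bottle [([256.4, 180.9], 0.8), ([262.6, 226.6], 0.69)]
scene beaker [([295.8, 155.6], 0.68), ([259.8, 224.3], 0.56)]
scene jar [([191.9, 282.8], 0.63), ([337.8, 157.4], 0.44)]
top caddy [([383.6, 225.3], 0.64)]
top handle [([389.4, 223.5], 0.67)]
top stud_head [([369.4, 205.9], 0.89)]
top dock [([219.0, 265.8], 0.83), ([267.4, 199.7], 0.61), ([258.1, 212.9], 0.3)]
top stop [([282.6, 204.6], 0.81), ([233.5, 263.8], 0.67)]
top cam [([216.0, 264.2], 0.78), ([267.1, 202.4], 0.59)]
top post [([214.0, 286.4], 0.97), ([259.7, 212.3], 0.71)]
top bottle [([328.6, 156.4], 0.77)]
top beaker [([394.1, 168.8], 0.68), ([372.3, 201.5], 0.52)]
top jar [([176.2, 193.4], 0.73)]
```

Run:
```python
import cv2
p=cv2.imread("pics/top0.png")[120:330,140:420]
cv2.imwrite("pics/topc.png",cv2.resize(p,(800,600),interpolation=cv2.INTER_CUBIC))
p=cv2.imread("pics/scene0.png")[130:340,160:440]
cv2.imwrite("pics/scenec.png",cv2.resize(p,(800,600),interpolation=cv2.INTER_CUBIC))
```

```text
(no output)
```

View pics/topc.png

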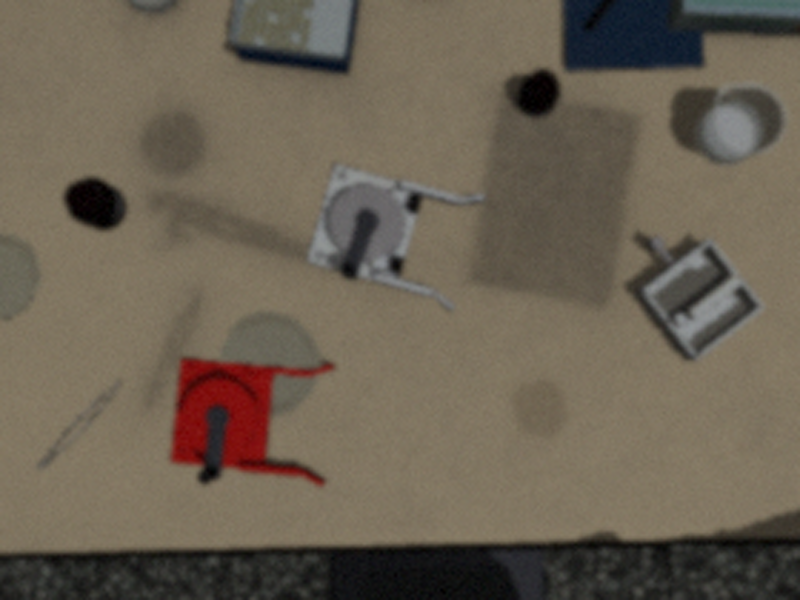

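View pics/scenec.png

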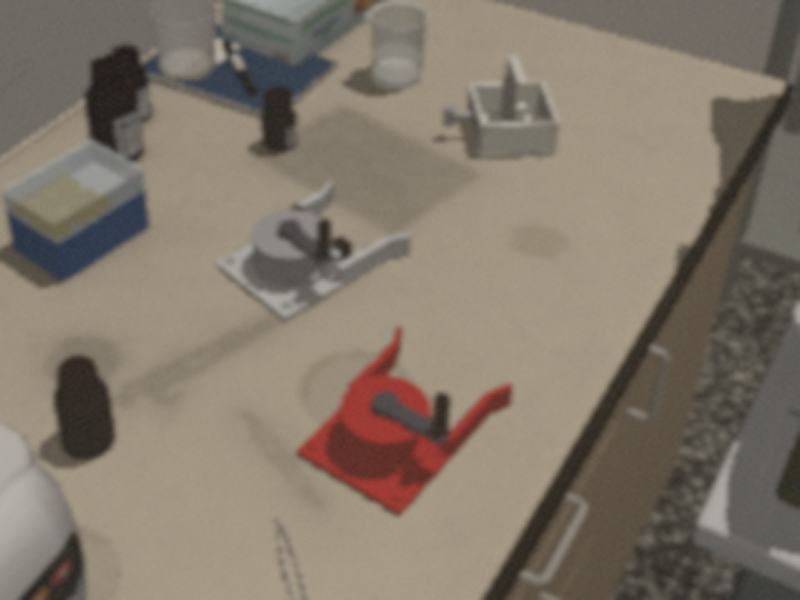

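The aluminium dock is at about (267,199) in the top view, with its mouth facing right. The red look-alike at (218,265) is to be left alone. The only caddy is at (385,224), stud pointing up-left; bottle (328,152), beaker (395,165) and jar (174,191). These crops confirm it: the unpainted metal dock is the real one.

Run:
```python
from h import *
f=lambda c,u,v,z:print(c,(u,v),z,np.round(px2w(c,u,v,z)*1000,1))
T="top";S="scene"
print("handle");f(T,389.4,223.5,.08);f(S,341.2,157.2,.08)
print("studhead");f(T,369.4,205.9,.03);f(S,316.6,171.0,.03)
print("caddy");f(T,383.6,225.3,0);f(S,334.3,176.5,0)
print("dock");f(T,267.4,199.7,0);f(S,260.6,225.7,0)
print("cam");f(T,267.1,202.4,0);f(S,261.3,222.3,0)
print("stop");f(T,282.6,204.6,.03);f(S,271.6,213.2,.03)
print("post");f(T,259.7,212.3,.08);f(S,275.2,213.2,.08)
print("bottle");f(T,328.6,156.4,0);f(S,256.4,180.9,0)
print("beaker");f(T,394.1,168.8,0);f(S,295.8,155.6,0)
print("jar");f(T,176.2,193.4,0);f(S,191.9,282.8,0)
# cheeks ends: flare ends in top crop
for a,b in [(483,198),(449,307),(410,184),(378,279),(338,165),(309,262)]: f(T,140+a*.35,120+b*.35,.028 if a>370 else .005)
ci=eyes.camera_info("top");print(ci["world_to_cam"]); print(eyes.camera_info("wrist")["T_tool_cam"])
```

```text
handle
top (389.4, 223.5) 0.08 [ 515.6 -274.1   80. ]
scene (341.2, 157.2) 0.08 [ 510.5 -271.    80. ]
studhead
top (369.4, 205.9) 0.03 [ 571.4 -230.8   30. ]
scene (316.6, 171.0) 0.03 [ 573.7 -225.8   30. ]
caddy
top (383.6, 225.3) 0 [ 513.9 -277.5    0. ]
scene (334.3, 176.5) 0 [ 526.4 -268.     0. ]
dock
top (267.4, 199.7) 0 [601.   73.4   0. ]
scene (260.6, 225.7) 0 [602.   73.6   0. ]
cam
top (267.1, 202.4) 0 [592.7  74.5   0. ]
scene (261.3, 222.3) 0 [608.4  59.8   0. ]
stop
top (282.6, 204.6) 0.03 [581.8  26.9  30. ]
scene (271.6, 213.2) 0.03 [585.4  39.2  30. ]
post
top (259.7, 212.3) 0.08 [556.5  92.3  80. ]
scene (275.2, 213.2) 0.08 [544.8  85.9  80. ]
bottle
top (328.6, 156.4) 0 [ 730.6 -118.5    0. ]
scene (256.4, 180.9) 0 [ 736.8 -109.8    0. ]
beaker
top (394.1, 168.8) 0 [ 686.3 -317.4    0. ]
scene (295.8, 155.6) 0 [ 702.3 -317.1    0. ]
jar
top (176.2, 193.4) 0 [627.6 354.5   0. ]
scene (191.9, 282.8) 0 [631.1 346.6   0. ]
top (309.04999999999995, 189.3) 0.028 [626.  -53.5  28. ]
top (297.15, 227.45) 0.028 [512.6 -14.8  28. ]
top (283.5, 184.39999999999998) 0.028 [642.9  22.7  28. ]
top (272.29999999999995, 217.64999999999998) 0.028 [543.6  58.6  28. ]
top (258.3, 177.75) 0.005 [668.9  99.8   5. ]
top (248.14999999999998, 211.7) 0.005 [565.1 132.7   5. ]
[[-0.02331542 -0.99954442 -0.01916597  0.04948046]
 [-0.99616507  0.02484519 -0.08389203  0.56702729]
 [ 0.08432999  0.01713649 -0.99629052  1.13556218]
 [ 0.          0.          0.          1.        ]]
[[-6.89774371e-04 -9.48774894e-01 -3.15952092e-01  8.25890339e-02]
 [ 9.99999570e-01 -4.58719736e-04 -8.05667416e-04 -6.96242521e-04]
 [ 6.19463557e-04 -3.15952512e-01  9.48774803e-01 -1.46438938e-01]
 [ 0.00000000e+00  0.00000000e+00  0.00000000e+00  1.00000000e+00]]
```

```bash
python3 -m pendant '[{"claw":1,"dx":35,"dy":33,"dz":10,"twist":-0.14},{"claw":1,"dx":70,"dy":66,"dz":20,"twist":-0.28},{"claw":1,"dx":105,"dy":99,"dz":30,"twist":-0.42},{"claw":1,"dx":140,"dy":132,"dz":40,"twist":-0.56},{"claw":1,"dx":175,"dy":165,"dz":40,"twist":-0.7},{"claw":1,"dx":210,"dy":198,"dz":40,"twist":-0.84},{"claw":1,"dx":245,"dy":231,"dz":40,"twist":-0.98},{"claw":1,"dx":280,"dy":264,"dz":40,"twist":-1.12}]' 30 && python3 -m pendant '[{"claw":1,"dx":30,"dy":28,"dz":0,"twist":-0.06},{"claw":1,"dx":62,"dy":60,"dz":0,"twist":-0.06},{"claw":1,"dx":66,"dy":65,"dz":0,"twist":-0.06},{"claw":1,"dx":66,"dy":65,"dz":0,"twist":-0.06},{"claw":1,"dx":66,"dy":65,"dz":0,"twist":-0.06}]'
cat >> h.py <<'E'
from scipy.spatial.transform import Rotation as R
def wristT():
    s=r.get_state();T=np.eye(4);T[:3,:3]=R.from_quat(s["eef_rot"]).as_matrix();T[:3,3]=s["tool_pos"]
    return T@np.array(eyes.camera_info("wrist")["T_tool_cam"])
def yaw():
    m=R.from_quat(r.get_state()["eef_rot"]).as_matrix();return np.arctan2(m[1,0],m[0,0])
def look(fn,qs):
    """qs: dict name->height"""
    T=wristT();p,d=eyes.snapshot("wrist");cv2.imwrite(fn,p);np.savez(fn[:-4],d=d,T=T)
    for q,z in qs.items():
        for o in nets.place_of("wrist",q)[:3]:
            u,v=np.array(o["position"])*[560,420]
            print(q,(round(u),round(v)),round(o["confidence"],2),np.round(px2w("wrist",u,v,z,T=T)*1000,1))
    s=r.get_state();print("t",s["clock"],"tcp",np.round(s["tool_pos"]*1000,1),"yaw",round(yaw(),4),"q",np.round(s["q"],2))
    return p,d,T
E
python3 - <<'E'
from h import *
look("pics/w1.png",{"handle":.08,"stud_head":.03,"caddy":0})
E
```

```text
clock: 1.9
tool_pos: [0.4486, -0.3367, 0.279]
eef_rot: [0.91, -0.415, 0.0, 0.0]
contact_force: [1.0, -0.7, -0.5]
opening: 0.999
finger_force: 0.0
clock: 2.4
tool_pos: [0.512, -0.2746, 0.2788]
eef_rot: [0.898, -0.44, -0.0, 0.001]
contact_force: [0.0, -0.2, 0.0]
opening: 1.001
finger_force: 0.0
handle (278, 178) 0.96 [ 515.9 -273.4   80. ]
handle (216, 170) 0.4 [ 572.  -240.7   80. ]
stud_head (218, 172) 0.73 [ 570.2 -225.6   30. ]
caddy (278, 168) 0.74 [ 513.8 -268.     0. ]
t 2.6 tcp [ 512.  -274.9  278.9] yaw -0.9122 q [ 0.31  0.59  0.18  1.66 -0.13  0.9  -1.95]
```

```bash
cat >> h.py <<'E'
def cloud(d,T,cam="wrist"):
    ci=eyes.camera_info(cam);K=np.array(ci["K"]);D=np.array(ci["D"])
    v,u=np.nonzero(d>0)
    n=cv2.undistortPoints(np.stack([u,v],1).astype(float)[:,None],K,D)[:,0]
    P=np.c_[n,np.ones(len(n))]*d[v,u][:,None]
    return P@T[:3,:3].T+T[:3,3],u,v
E
python3 - <<'E'
from h import *
z=np.load("pics/w1.npz");P,u,v=cloud(z["d"],z["T"])
near=np.hypot(P[:,0]-.515,P[:,1]+.272)<.095
Q=P[near];print("table z",np.median(Q[Q[:,2]<.012,2]))
for a,b in [(.035,.05),(.02,.05),(.06,.1)]:
    s=Q[(Q[:,2]>a)&(Q[:,2]<b)]
    s=s[np.hypot(s[:,0]-.515,s[:,1]+.272)<.068]
    rc=cv2.minAreaRect((s[:,:2]*1000).astype(np.float32));print(a,b,len(s),rc)
h=Q[(Q[:,2]>.084)];print("handle top mean",h.mean(0)*1000,len(h))
c=np.cov(h[:,:2].T);w,V=np.linalg.eigh(c);print(np.degrees(np.arctan2(V[1,1],V[0,1])))
E
```

```text
table z 0.0008298861468673535
0.035 0.05 1596 ((524.9273071289062, -264.9134216308594), (111.38129425048828, 91.00594329833984), 35.6663703918457)
0.02 0.05 2182 ((524.9403076171875, -264.9358215332031), (111.38655090332031, 91.04584503173828), 35.65630340576172)
0.06 0.1 853 ((516.3394165039062, -271.27777099609375), (11.974196434020996, 80.5138168334961), 35.6671257019043)
handle top mean [ 524.67531144 -288.81682653  346.6898919 ] 50287
-142.18057036870263
```

View pics/w1.png

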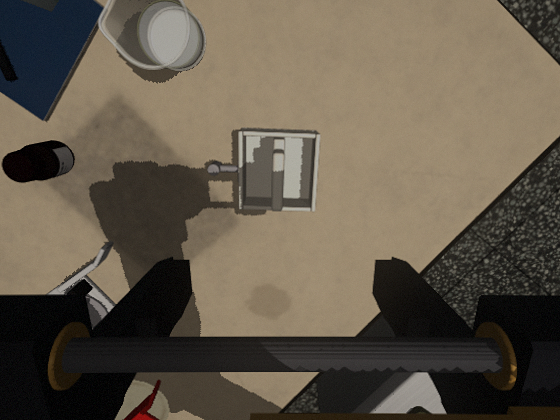

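The wrist view shows the caddy at (278,170), stud pointing left. Next I take a closer look at the dock.

```bash
python3 -m pendant '[{"claw":1,"dx":12,"dy":45,"dz":0,"twist":0.12},{"claw":1,"dx":24,"dy":90,"dz":0,"twist":0.24},{"claw":1,"dx":36,"dy":135,"dz":0,"twist":0.36},{"claw":1,"dx":48,"dy":180,"dz":0,"twist":0.48},{"claw":1,"dx":60,"dy":225,"dz":0,"twist":0.6},{"claw":1,"dx":75,"dy":275,"dz":0,"twist":0.6},{"claw":1,"dx":75,"dy":275,"dz":0,"twist":0.6},{"claw":1,"dx":75,"dy":275,"dz":0,"twist":0.6}]'
python3 - <<'E'
from h import *
p,d,T=look("pics/w2.png",{"dock":0,"cam":0,"stop":.03,"post":.08})
P,u,v=cloud(d,T)
n=np.hypot(P[:,0]-.6,P[:,1]-.04)<.2
for a,b in [(.003,.012),(.02,.034),(.035,.05),(.05,.056),(.056,.07),(.07,.11)]:
    s=P[n&(P[:,2]>a)&(P[:,2]<b)];print(a,b,len(s),np.round(np.median(s,0)*1000,1) if len(s) else"",cv2.minAreaRect((s[:,:2]*1000).astype(np.float32)) if len(s) else "")
E
```

```text
clock: 3.4
tool_pos: [0.5882, 0.0025, 0.2786]
eef_rot: [0.988, -0.153, -0.0, 0.0]
contact_force: [-0.5, -1.0, 0.7]
opening: 1.001
finger_force: 0.0
dock (228, 172) 0.71 [601.1  70.9   0. ]
dock (179, 327) 0.67 [403.3 221.6   0. ]
cam (176, 325) 0.77 [408.7 224.9  -0. ]
cam (228, 175) 0.57 [597.6  72.7   0. ]
cam (263, 172) 0.4 [587.1  29.6   0. ]
stop (262, 174) 0.95 [591.4  27.7  30. ]
stop (204, 330) 0.92 [407.5 173.7  30. ]
post (169, 401) 0.87 [352.2 232.9  80. ]
post (222, 237) 0.78 [547.5  85.1  80. ]
t 3.65 tcp [587.9  -0.7 278.8] yaw -0.3129 q [-0.09  0.59  0.02  1.64 -0.02  0.91 -1.95]
0.003 0.012 2659 [641.4  86.3   8.4] ((599.859619140625, 51.28706359863281), (388.96624755859375, 341.85162353515625), 0.190644308924675)
0.02 0.034 2117 [627.2  32.   28. ] ((607.4473266601562, 25.713760375976562), (258.84857177734375, 354.0896301269531), 82.00345611572266)
0.035 0.05 1707 [628.9  51.8  46.5] ((662.9773559570312, 33.52582550048828), (258.3331298828125, 219.357177734375), 72.17896270751953)
0.05 0.056 2503 [608.8  66.3  50.9] ((708.8339233398438, 51.843048095703125), (208.5550079345703, 267.794189453125), 41.99552917480469)
0.056 0.07 1344 [601.2  78.9  59.2] ((710.3675537109375, 51.671783447265625), (207.31689453125, 270.5364990234375), 41.18472671508789)
0.07 0.11 1231 [776.7  97.7  78.2] ((709.5508422851562, 53.648468017578125), (205.17759704589844, 274.1712951660156), 41.12567901611328)
```

View pics/w2.png

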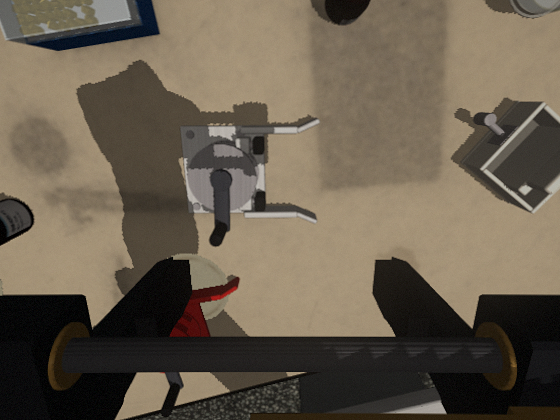

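The dock is at (228,172), with cheeks at rows 130 and 215 and the post at (220,237). I'll fit the cheeks and the cam disc from depth.

```bash
cat > fit.py <<'E'
from h import *
z=np.load("pics/w2.npz");P,u,v=cloud(z["d"],z["T"]);mm=P*1000
c=np.array([600,73.]);th=np.radians(71.5)
L=lambda th:(mm[:,:2]-c)@np.array([[np.cos(th),-np.sin(th)],[np.sin(th),np.cos(th)]])
l=L(th);x,y=l.T
for sgn in (1,-1):
    m=(x>-85)&(x<-50)&(np.abs(y*sgn-50)<14)&(mm[:,2]>24)&(mm[:,2]<32)
    X=x[m];Y=y[m];k=np.polyfit(X,Y,1);print("cheek",sgn,m.sum(),"slope",k[0],"y at-70",np.polyval(k,-70),"rng",np.percentile(Y,[2,50,98]),"flare end x",x[(mm[:,2]>24)&(mm[:,2]<32)&(np.abs(y*sgn-53)<14)&(x<-40)&(x>-130)].min())
m=(np.hypot(x,y)<46)&(mm[:,2]>44)&(mm[:,2]<56)
img=l[m];print(np.percentile(mm[m,2],[5,50,95]))
h=cv2.convexHull(img.astype(np.float32));print("disc",cv2.minEnclosingCircle(h),cv2.minAreaRect(h))
m=(np.hypot(x,y)<75)&(mm[:,2]>85)&(mm[:,2]<103);print("post top",m.sum(),np.median(mm[m],0),np.median(l[m],0))
m=(np.hypot(x,y)<80)&(mm[:,2]>2)&(mm[:,2]<12);print("plate",cv2.minAreaRect(l[m].astype(np.float32)))
m=(np.abs(y)<45)&(x<-35)&(x>-65)&(mm[:,2]>15)&(mm[:,2]<48)
print("buffers",[ (np.round(np.percentile(l[m&(y*s>0)],[5,50,95],axis=0),1).tolist(),(m&(y*s>0)).sum()) for s in (1,-1)])
E
python3 fit.py
```

```text
cheek 1 185 slope 0.01151098157161867 y at-70 44.34329024611856 rng [41.21408269 44.02651575 48.16832576] flare end x -111.99773669915108
cheek -1 214 slope 0.029096511770661585 y at-70 -58.04260794772562 rng [-61.40118415 -58.03212264 -54.4912713 ] flare end x -109.58175058932886
[49.25815924 50.58267626 52.02157921]
disc ((-0.989355742931366, -1.297061562538147), 42.36366653442383) ((-1.1244754791259766, -4.359489440917969), (77.43576049804688, 77.61128234863281), 40.43592071533203)
post top 186 [553.77120769  86.99946864  97.78940223] [-1.09994448 48.18464809]
plate ((0.4120521545410156, 0.0054779052734375), (153.77871704101562, 155.33969116210938), 43.3504638671875)
buffers [([[-61.7, 20.1], [-44.6, 31.8], [-37.1, 43.9]], np.int64(323)), ([[-46.9, -44.3], [-41.3, -37.2], [-35.7, -11.6]], np.int64(163))]
```

```bash
python3 -m pendant '[{"claw":1,"dx":-12,"dy":-45,"dz":0,"twist":-0.12},{"claw":1,"dx":-24,"dy":-90,"dz":0,"twist":-0.24},{"claw":1,"dx":-36,"dy":-135,"dz":0,"twist":-0.36},{"claw":1,"dx":-48,"dy":-180,"dz":0,"twist":-0.48},{"claw":1,"dx":-60,"dy":-225,"dz":-20,"twist":-0.635},{"claw":1,"dx":-72,"dy":-270.5,"dz":-40,"twist":-0.635},{"claw":1,"dx":-72,"dy":-270.5,"dz":-80,"twist":-0.635},{"claw":1,"dx":-72,"dy":-270.5,"dz":-120,"twist":-0.635}]' && python3 -m pendant '[{"claw":1,"dx":0,"dy":0,"dz":0,"twist":0},{"claw":1,"dx":0,"dy":0,"dz":0,"twist":0}]'
python3 - <<'E'
from h import *
s=r.get_state();print(s["tool_pos"],yaw())
E
```

```text
clock: 4.45
tool_pos: [0.5149, -0.2729, 0.1584]
eef_rot: [0.889, -0.458, 0.001, 0.001]
contact_force: [0.2, 0.3, 0.5]
opening: 0.997
finger_force: 0.0
clock: 4.65
tool_pos: [0.5159, -0.2694, 0.1592]
eef_rot: [0.89, -0.455, -0.0, 0.0]
contact_force: [0.3, 0.7, 0.9]
opening: 1.004
finger_force: 0.0
[ 0.51590348 -0.26936218  0.15916019] -0.9452079617882942
```

```bash
python3 -m pendant '[{"claw":1,"dx":0,"dy":-1.5,"dz":-30,"twist":-0.003},{"claw":1,"dx":0,"dy":-1.5,"dz":-60,"twist":-0.003},{"claw":1,"dx":0,"dy":-1.5,"dz":-85,"twist":-0.003},{"claw":1,"dx":0,"dy":-1.5,"dz":-98,"twist":-0.003},{"claw":1,"dx":0,"dy":-1.5,"dz":-98,"twist":-0.003},{"claw":1,"dx":0,"dy":-1.5,"dz":-98,"twist":-0.003}]' 
python3 -m pendant '[{"claw":0.4,"dx":0,"dy":0,"dz":0,"twist":0},{"claw":0.2,"dx":0,"dy":0,"dz":0,"twist":0},{"claw":0,"dx":0,"dy":0,"dz":0,"twist":0},{"claw":0,"dx":0,"dy":0,"dz":0,"twist":0},{"claw":0,"dx":0,"dy":0,"dz":0,"twist":0},{"claw":0,"dx":0,"dy":0,"dz":0,"twist":0},{"claw":0,"dx":0,"dy":0,"dz":0,"twist":0},{"claw":0,"dx":0,"dy":0,"dz":0,"twist":0}]' 30
```

```text
clock: 5.25
tool_pos: [0.5174, -0.2709, 0.0624]
eef_rot: [0.89, -0.456, 0.001, 0.0]
contact_force: [-0.2, -0.2, -0.5]
opening: 1.003
finger_force: 0.0
clock: 6.05
tool_pos: [0.5162, -0.2702, 0.0607]
eef_rot: [0.89, -0.456, -0.0, 0.0]
contact_force: [-0.1, 0.3, 1.3]
opening: 0.297
finger_force: 0.0
```

```bash
python3 -m pendant '[{"claw":0,"dx":0,"dy":0,"dz":0,"twist":0},{"claw":0,"dx":0,"dy":0,"dz":0,"twist":0},{"claw":0,"dx":0,"dy":0,"dz":0,"twist":0},{"claw":0,"dx":0,"dy":0,"dz":0,"twist":0},{"claw":0,"dx":0,"dy":0,"dz":0,"twist":0}]' 30; python3 -m pendant '[{"claw":0,"dx":0,"dy":0,"dz":4,"twist":0},{"claw":0,"dx":0,"dy":0,"dz":8,"twist":0},{"claw":0,"dx":0,"dy":0,"dz":12,"twist":0},{"claw":0,"dx":0,"dy":0,"dz":12,"twist":0},{"claw":0,"dx":0,"dy":0,"dz":12,"twist":0}]'
```

```text
clock: 6.55
tool_pos: [0.5156, -0.2706, 0.0607]
eef_rot: [0.89, -0.456, -0.0, 0.0]
contact_force: [-3.1, -1.7, -0.2]
opening: 0.131
finger_force: 30.0
clock: 7.05
tool_pos: [0.5164, -0.2701, 0.0729]
eef_rot: [0.89, -0.456, 0.0, -0.0]
contact_force: [-0.2, 0.1, -4.3]
opening: 0.135
finger_force: 30.0
```

```bash
python3 -m pendant '[{"claw":0,"dx":5,"dy":24,"dz":0,"twist":0.1},{"claw":0,"dx":10,"dy":48,"dz":0,"twist":0.2},{"claw":0,"dx":15,"dy":72,"dz":0,"twist":0.3},{"claw":0,"dx":20,"dy":96,"dz":0,"twist":0.4},{"claw":0,"dx":25,"dy":120,"dz":0,"twist":0.5},{"claw":0,"dx":30,"dy":144,"dz":0,"twist":0.6},{"claw":0,"dx":34,"dy":160,"dz":0,"twist":0.644},{"claw":0,"dx":34,"dy":169,"dz":0,"twist":0.644}]' && python3 -m pendant '[{"claw":0,"dx":0,"dy":0,"dz":0,"twist":0},{"claw":0,"dx":0,"dy":0,"dz":0,"twist":0},{"claw":0,"dx":0,"dy":0,"dz":0,"twist":0}]'
python3 - <<'E'
from h import *
p,d,T=look("pics/w3.png",{"handle":.092,"stud_head":.042,"stop":.03,"dock":0,"post":.08})
cv2.imwrite("pics/w3.png",p)
P,u,v=cloud(d,T);mm=P*1000
c=np.array([604.1,70.5]);th=np.radians(72.66)
l=(mm[:,:2]-c)@np.array([[np.cos(th),-np.sin(th)],[np.sin(th),np.cos(th)]]);x,y=l.T
for sgn in (1,-1):
    m=(x>-85)&(x<-50)&(np.abs(y*sgn-50)<14)&(mm[:,2]>24)&(mm[:,2]<32)
    if m.sum()>20: X=x[m];Y=y[m];k=np.polyfit(X,Y,1);print("cheek",sgn,m.sum(),k[0],np.polyval(k,-70),np.percentile(Y,[3,97]))
m=(x<-120)&(x>-240)&(abs(y)<60)&(mm[:,2]>50)&(mm[:,2]<62);print("rim",m.sum(),cv2.minAreaRect(l[m].astype(np.float32)),np.percentile(y[m],[1,99]),np.percentile(x[m],[1,99]))
E
```

```text
clock: 7.85
tool_pos: [0.5511, -0.0993, 0.0727]
eef_rot: [0.989, -0.15, 0.0, -0.001]
contact_force: [0.3, -0.3, -3.7]
opening: 0.134
finger_force: 30.0
clock: 8.15
tool_pos: [0.5498, -0.1032, 0.0728]
eef_rot: [0.988, -0.152, -0.0, 0.001]
contact_force: [-0.0, -0.2, -4.1]
opening: 0.134
finger_force: 30.0
handle (283, 295) 0.73 [ 551.3 -103.3   92. ]
stud_head (152, 251) 0.71 [570.7 -31.5  42. ]
stop (63, 236) 0.97 [592.   21.1  30. ]
stop (285, 296) 0.66 [512.3 -92.5  30. ]
dock (12, 225) 0.91 [604.2  72.6   0. ]
post (284, 295) 0.52 [ 543.7 -101.4   80. ]
t 8.45 tcp [ 550.2 -101.7   72.7] yaw -0.3039 q [ 0.1   0.85  0.    1.89 -0.01  0.4  -1.77]
cheek 1 613 0.016270453792706585 48.931677174922164 [46.25898687 53.20110547]
cheek -1 949 0.00265217804509384 -51.81011515443058 [-55.30784586 -47.76957991]
rim 5289 ((-180.77850341796875, -1.2516098022460938), (90.96864318847656, 91.61197662353516), 89.726318359375) [-46.3419449   19.94427361] [-225.73578842 -136.16760187]
```

View pics/w3.png

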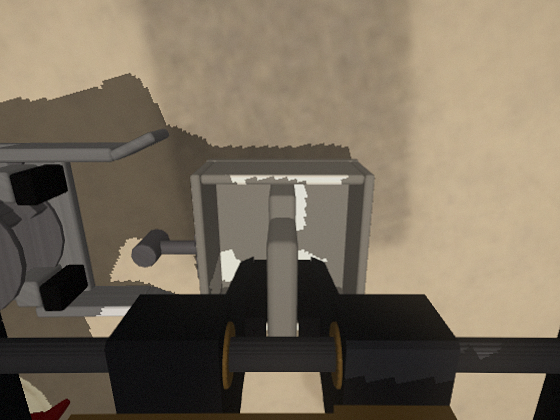

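```bash
python3 -m pendant '[{"claw":0,"dx":0,"dy":0,"dz":-4,"twist":0.008},{"claw":0,"dx":0,"dy":0,"dz":-8,"twist":0.008},{"claw":0,"dx":0,"dy":0,"dz":-11.5,"twist":0.008},{"claw":0,"dx":0,"dy":0,"dz":-11.5,"twist":0.008},{"claw":0,"dx":0,"dy":0,"dz":-11.5,"twist":0.008}]' && python3 -m pendant '[{"claw":0,"dx":2.9,"dy":9.6,"dz":0,"twist":0},{"claw":0,"dx":5.8,"dy":19.1,"dz":0,"twist":0},{"claw":0,"dx":8.7,"dy":28.7,"dz":0,"twist":0},{"claw":0,"dx":11.6,"dy":38.3,"dz":0,"twist":0},{"claw":0,"dx":11.6,"dy":38.3,"dz":0,"twist":0},{"claw":0,"dx":11.6,"dy":38.3,"dz":0,"twist":0}]'
```

```text
clock: 8.95
tool_pos: [0.5501, -0.1012, 0.061]
eef_rot: [0.989, -0.147, -0.0, 0.0]
contact_force: [-0.1, -1.0, -4.1]
opening: 0.135
finger_force: 30.0
clock: 9.55
tool_pos: [0.5618, -0.0626, 0.0612]
eef_rot: [0.989, -0.147, -0.0, 0.0]
contact_force: [-1.0, 0.0, -4.3]
opening: 0.134
finger_force: 30.0
```

```bash
python3 -m pendant '[{"claw":0,"dx":2.3,"dy":7.7,"dz":-0.7,"twist":0},{"claw":0,"dx":4.7,"dy":15.3,"dz":-0.7,"twist":0},{"claw":0,"dx":7,"dy":23,"dz":-0.7,"twist":0},{"claw":0,"dx":9.3,"dy":30.6,"dz":-0.7,"twist":0},{"claw":0,"dx":10.8,"dy":35.4,"dz":-0.7,"twist":0},{"claw":0,"dx":10.8,"dy":35.4,"dz":-0.7,"twist":0},{"claw":0,"dx":10.8,"dy":35.4,"dz":-0.7,"twist":0}]'
```

```text
clock: 10.25
tool_pos: [0.5729, -0.0266, 0.0606]
eef_rot: [0.989, -0.147, 0.0, -0.0]
contact_force: [0.7, -0.0, -2.7]
opening: 0.132
finger_force: 30.0
```

```bash
python3 -m pendant '[{"claw":0,"dx":0.4,"dy":1.4,"dz":0,"twist":0},{"claw":0,"dx":0.9,"dy":2.9,"dz":0,"twist":0},{"claw":0,"dx":1.2,"dy":3.8,"dz":0,"twist":0},{"claw":0,"dx":1.2,"dy":3.8,"dz":0,"twist":0}]'
```

```text
clock: 10.65
tool_pos: [0.5737, -0.0244, 0.0606]
eef_rot: [0.989, -0.147, 0.0, 0.0]
contact_force: [-0.6, -3.3, -0.2]
opening: 0.134
finger_force: 30.0
```

```bash
python3 -m pendant '[{"claw":0,"dx":0.3,"dy":1,"dz":0,"twist":0},{"claw":0,"dx":0.6,"dy":1.9,"dz":0,"twist":0},{"claw":0,"dx":0.6,"dy":1.9,"dz":0,"twist":0}]'
python3 - <<'E'
from h import *
p,d,T=look("pics/w4.png",{"handle":.08,"stud_head":.03,"stop":.03,"dock":0})
s=r.get_state();print(s["contact_force"],s["moment"])
E
```

```text
clock: 10.95
tool_pos: [0.5746, -0.0217, 0.0606]
eef_rot: [0.989, -0.147, 0.0, 0.0]
contact_force: [-0.3, -1.9, -0.6]
opening: 0.131
finger_force: 30.0
handle (281, 294) 0.67 [576.9 -20.9  80. ]
stud_head (136, 228) 0.19 [610.7  53.2  30. ]
dock (135, 230) 0.64 [602.   71.2   0. ]
t 11.2 tcp [574.6 -21.8  60.6] yaw -0.2951 q [-0.06  0.89  0.02  1.85 -0.05  0.41 -1.86]
[ 0.46271228 -3.00919306  0.52968085] [-0.36039355  0.10946363 -0.02311843]
```

View pics/w4.png

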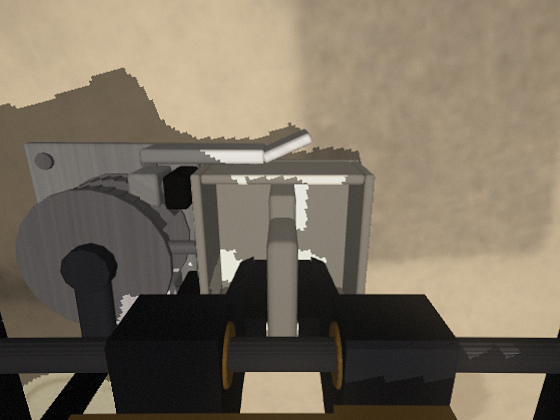

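The stud is under the cam, between the cheeks, with the buffer at (180,185) just ahead of the wall. I'll creep forward.

```bash
python3 -m pendant '[{"claw":0,"dx":0.3,"dy":1,"dz":0,"twist":0},{"claw":0,"dx":0.6,"dy":1.9,"dz":0,"twist":0},{"claw":0,"dx":0.6,"dy":1.9,"dz":0,"twist":0}]'; python3 -m pendant '[{"claw":0,"dx":0.3,"dy":1,"dz":0,"twist":0},{"claw":0,"dx":0.3,"dy":1,"dz":0,"twist":0},{"claw":0,"dx":0.3,"dy":1,"dz":0,"twist":0}]'
```

```text
clock: 11.5
tool_pos: [0.5751, -0.0199, 0.0606]
eef_rot: [0.989, -0.147, 0.0, 0.0]
contact_force: [-0.2, -4.1, -0.1]
opening: 0.131
finger_force: 30.0
clock: 11.8
tool_pos: [0.5753, -0.019, 0.0606]
eef_rot: [0.989, -0.147, 0.0, 0.0]
contact_force: [-0.7, -2.1, 2.1]
opening: 0.134
finger_force: 30.0
```

```bash
for i in 1; do python3 -m pendant '[{"claw":0,"dx":0.3,"dy":1,"dz":0,"twist":0},{"claw":0,"dx":0.3,"dy":1,"dz":0,"twist":0},{"claw":0,"dx":0.3,"dy":1,"dz":0,"twist":0}]'; done; python3 -m pendant '[{"claw":0,"dx":0.3,"dy":1,"dz":0.2,"twist":0},{"claw":0,"dx":0.3,"dy":1,"dz":0.2,"twist":0},{"claw":0,"dx":0.3,"dy":1,"dz":0.2,"twist":0}]'
```

```text
clock: 12.1
tool_pos: [0.5756, -0.018, 0.0606]
eef_rot: [0.989, -0.147, 0.0, 0.0]
contact_force: [-1.9, -4.0, 1.6]
opening: 0.133
finger_force: 30.0
clock: 12.4
tool_pos: [0.5756, -0.0178, 0.0607]
eef_rot: [0.989, -0.147, -0.0, 0.001]
contact_force: [-0.1, -5.6, 2.3]
opening: 0.131
finger_force: 30.0
```

```bash
python3 -m pendant '[{"claw":0,"dx":0.3,"dy":1,"dz":0,"twist":0},{"claw":0,"dx":0.3,"dy":1,"dz":0,"twist":0},{"claw":0,"dx":0.3,"dy":1,"dz":0,"twist":0}]'; python3 -m pendant '[{"claw":0,"dx":0.3,"dy":1,"dz":0,"twist":0},{"claw":0,"dx":0.3,"dy":1,"dz":0,"twist":0},{"claw":0,"dx":0.3,"dy":1,"dz":0,"twist":0}]'
```

```text
clock: 12.7
tool_pos: [0.5756, -0.0177, 0.0607]
eef_rot: [0.989, -0.148, -0.0, 0.001]
contact_force: [-2.0, -6.6, 2.7]
opening: 0.129
finger_force: 30.0
clock: 13.0
tool_pos: [0.5757, -0.0176, 0.0608]
eef_rot: [0.989, -0.148, -0.001, 0.002]
contact_force: [-2.2, -8.6, 3.8]
opening: 0.137
finger_force: 30.0
```

Firmly stopped at about 9 N with no further travel. I'll ease off, release and rise.

```bash
python3 -m pendant '[{"claw":0,"dx":-0.6,"dy":-1.9,"dz":0,"twist":0},{"claw":0,"dx":-0.6,"dy":-1.9,"dz":0,"twist":0},{"claw":0.3,"dx":-0.6,"dy":-1.9,"dz":0,"twist":0},{"claw":0.4,"dx":-0.6,"dy":-1.9,"dz":0,"twist":0},{"claw":0.4,"dx":-0.6,"dy":-1.9,"dz":0,"twist":0},{"claw":0.4,"dx":-0.6,"dy":-1.9,"dz":0,"twist":0}]'; python3 -m pendant '[{"claw":0.4,"dx":0,"dy":0,"dz":0,"twist":0},{"claw":0.4,"dx":0,"dy":0,"dz":20,"twist":0},{"claw":0.4,"dx":0,"dy":0,"dz":60,"twist":0},{"claw":0.4,"dx":0,"dy":0,"dz":100,"twist":0},{"claw":0.4,"dx":0,"dy":0,"dz":140,"twist":0},{"claw":0.4,"dx":0,"dy":0,"dz":160,"twist":0},{"claw":0.4,"dx":0,"dy":0,"dz":160,"twist":0},{"claw":0.4,"dx":0,"dy":0,"dz":160,"twist":0}]'
python3 - <<'E'
from h import *
p,d,T=look("pics/w5.png",{"handle":.08,"stop":.03,"dock":0,"post":.08})
P,u,v=cloud(d,T);mm=P*1000
c=np.array([604.1,70.5]);th=np.radians(72.9)
l=(mm[:,:2]-c)@np.array([[np.cos(th),-np.sin(th)],[np.sin(th),np.cos(th)]]);x,y=l.T
m=(x<-42)&(x>-150)&(abs(y)<60)&(mm[:,2]>38)&(mm[:,2]<50);print("rim",cv2.minAreaRect(l[m].astype(np.float32)))
m=(np.hypot(x,y)<46)&(mm[:,2]>47)&(mm[:,2]<54);print("disc",cv2.minAreaRect(l[m].astype(np.float32)),cv2.minEnclosingCircle(l[m].astype(np.float32)))
m=(np.hypot(x,y)<75)&(np.hypot(x,y)>40)&(mm[:,2]>92)&(mm[:,2]<103);print("post top",m.sum(),np.median(mm[m],0),np.median(l[m],0),mm[m].min(0),mm[m].max(0))
E
```

```text
clock: 13.6
tool_pos: [0.5762, -0.0157, 0.0607]
eef_rot: [0.989, -0.146, 0.0, -0.001]
contact_force: [-0.3, -0.5, -0.2]
opening: 0.401
finger_force: 0.0
clock: 14.4
tool_pos: [0.5756, -0.0167, 0.2205]
eef_rot: [0.989, -0.147, -0.0, -0.0]
contact_force: [-0.7, 0.9, -0.4]
opening: 0.397
finger_force: 0.0
handle (286, 189) 0.85 [580.  -20.8  80. ]
stop (240, 179) 0.77 [590.8  24.5  30. ]
stop (283, 177) 0.74 [580.5 -18.2  30. ]
dock (199, 176) 0.89 [601.7  71.5   0. ]
post (183, 252) 0.62 [550.9  87.5  80. ]
post (198, 179) 0.25 [611.2  49.1  80. ]
t 14.65 tcp [575.2 -16.8 219.4] yaw -0.2951 q [-0.08  0.65  0.05  1.75 -0.04  0.75 -1.88]
rim ((-89.38179779052734, -0.08278274536132812), (90.89437103271484, 94.79181671142578), 89.9598617553711)
disc ((-0.3081808090209961, 0.02579498291015625), (78.07306671142578, 77.38915252685547), 55.043067932128906) ((-0.9913443922996521, 3.1835014820098877), 42.21392059326172)
post top 222 [553.14994395  87.33443097  98.16901195] [ 1.21413656 53.82243295] [545.31126132  81.63972952  92.00057246] [558.9574411   95.29364165 100.2660106 ]
```

View pics/w5.png

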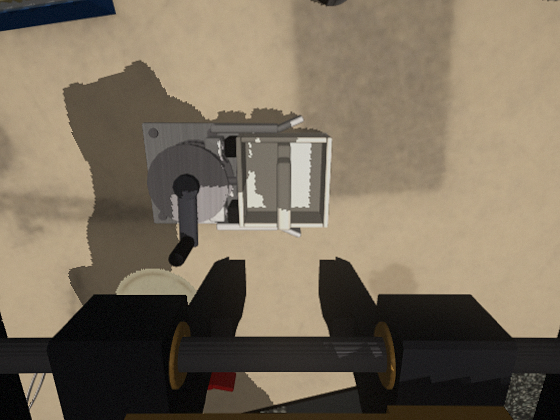

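The caddy is square and seated against both buffers at (232,147) and (235,210). The post is at (180,252). Joint 7 needs room for the clockwise sweep, so I'll flip the wrist half a turn while moving above the post.

```bash
python3 -m pendant '[{"claw":0.45,"dx":-3,"dy":13,"dz":0,"twist":0.14},{"claw":0.45,"dx":-6,"dy":26,"dz":0,"twist":0.28},{"claw":0.45,"dx":-9,"dy":39,"dz":0,"twist":0.42},{"claw":0.45,"dx":-12,"dy":52,"dz":0,"twist":0.56},{"claw":0.45,"dx":-15,"dy":65,"dz":0,"twist":0.7},{"claw":0.45,"dx":-18,"dy":78,"dz":0,"twist":0.84},{"claw":0.45,"dx":-21,"dy":91,"dz":0,"twist":0.98},{"claw":0.45,"dx":-23.5,"dy":104,"dz":0,"twist":1.12}]' && python3 -m pendant '[{"claw":0.45,"dx":0,"dy":0,"dz":0,"twist":0.14},{"claw":0.45,"dx":0,"dy":0,"dz":0,"twist":0.28},{"claw":0.45,"dx":0,"dy":0,"dz":0,"twist":0.42},{"claw":0.45,"dx":0,"dy":0,"dz":0,"twist":0.56},{"claw":0.45,"dx":0,"dy":0,"dz":0,"twist":0.7},{"claw":0.45,"dx":0,"dy":0,"dz":0,"twist":0.84},{"claw":0.45,"dx":0,"dy":0,"dz":0,"twist":0.98},{"claw":0.45,"dx":0,"dy":0,"dz":0,"twist":1.12}]' && python3 -m pendant '[{"claw":0.45,"dx":0,"dy":0,"dz":0,"twist":0.14},{"claw":0.45,"dx":0,"dy":0,"dz":0,"twist":0.28},{"claw":0.45,"dx":0,"dy":0,"dz":0,"twist":0.42},{"claw":0.45,"dx":0,"dy":0,"dz":0,"twist":0.56},{"claw":0.45,"dx":0,"dy":0,"dz":0,"twist":0.7},{"claw":0.45,"dx":0,"dy":0,"dz":0,"twist":0.84},{"claw":0.45,"dx":0,"dy":0,"dz":0,"twist":0.88},{"claw":0.45,"dx":0,"dy":0,"dz":0,"twist":0.88}]'
python3 - <<'E'
from h import *
p,d,T=look("pics/w6.png",{"post":.08,"dock":0})
P,u,v=cloud(d,T);mm=P*1000
rr=np.hypot(mm[:,0]-604,mm[:,1]-70.2)
m=(rr<70)&(rr>40)&(mm[:,2]>93)&(mm[:,2]<102);print("post top",m.sum(),np.median(mm[m],0),mm[m].min(0),mm[m].max(0))
E
```

```text
clock: 15.45
tool_pos: [0.5519, 0.0875, 0.2199]
eef_rot: [0.915, 0.403, -0.001, -0.0]
contact_force: [-0.4, -0.0, 0.6]
opening: 0.447
finger_force: 0.0
clock: 16.25
tool_pos: [0.5521, 0.087, 0.2199]
eef_rot: [0.561, 0.828, -0.0, -0.001]
contact_force: [-0.9, -0.4, -0.1]
opening: 0.448
finger_force: 0.0
clock: 17.05
tool_pos: [0.5521, 0.0868, 0.2198]
eef_rot: [0.158, 0.987, 0.0, -0.001]
contact_force: [0.3, -0.1, 0.2]
opening: 0.454
finger_force: 0.0
post (283, 195) 0.55 [551.1  89.5  80. ]
dock (279, 221) 0.6 [600.7  68.3   0. ]
t 17.2 tcp [552.3  87.1 220.4] yaw 2.8237 q [ 0.24  0.74 -0.84  1.77  0.67  0.94  0.37]
post top 221 [551.28338901  88.40885531  98.2706707 ] [545.19476788  81.46480786  93.11796978] [558.28921555  94.99538041  99.82601502]
```

```bash
python3 -m pendant '[{"claw":0.45,"dx":-0.6,"dy":1.2,"dz":-40,"twist":0},{"claw":0.45,"dx":-0.6,"dy":1.2,"dz":-80,"twist":0},{"claw":0.45,"dx":-0.6,"dy":1.2,"dz":-120,"twist":0},{"claw":0.45,"dx":-0.6,"dy":1.2,"dz":-150,"twist":0},{"claw":0.45,"dx":-0.6,"dy":1.2,"dz":-157,"twist":0},{"claw":0.45,"dx":-0.6,"dy":1.2,"dz":-157,"twist":0},{"claw":0.45,"dx":-0.6,"dy":1.2,"dz":-157,"twist":0}]' && python3 -m pendant '[{"claw":0.2,"dx":0,"dy":0,"dz":0,"twist":0},{"claw":0.1,"dx":0,"dy":0,"dz":0,"twist":0},{"claw":0,"dx":0,"dy":0,"dz":0,"twist":0},{"claw":0,"dx":0,"dy":0,"dz":0,"twist":0},{"claw":0,"dx":0,"dy":0,"dz":0,"twist":0},{"claw":0,"dx":0,"dy":0,"dz":0,"twist":0}]' 25
python3 - <<'E'
from h import *
s=r.get_state();print(s["tool_pos"],yaw(),s["contact_force"],s["q"])
E
```

```text
clock: 17.9
tool_pos: [0.5528, 0.089, 0.0651]
eef_rot: [0.158, 0.987, 0.001, 0.001]
contact_force: [0.9, 0.4, 0.1]
opening: 0.45
finger_force: 0.0
clock: 18.5
tool_pos: [0.5521, 0.0882, 0.0644]
eef_rot: [0.158, 0.987, -0.0, 0.0]
contact_force: [-0.8, -1.2, 6.0]
opening: 0.149
finger_force: 25.0
[0.55213722 0.08819428 0.06435714] 2.8246767940328623 [-0.82577777 -1.16397338  5.9629171 ] [ 0.12664592  0.94439882 -0.64509318  1.87629066  0.93011925  0.65387899
  0.14883172]
```

```bash
cat > arc.py <<'E'
import sys;from h import *
a0=float(sys.argv[1]);st=[float(k) for k in sys.argv[2:]]   # commanded turned angle so far, further deltas
ph=np.radians(160.9);c=np.array([604.,70.2]);rad=55
s=r.get_state();p=s["tool_pos"][:2]*1000-c;a=np.arctan2(p[1],p[0]);t=np.array([np.sin(a),-np.cos(a)]);n=p/np.hypot(*p)
f=s["contact_force"][:2]
print("t",round(s["clock"],2),"turned",round(ph-a,3),"r",round(np.hypot(*p),1),"push",round(-f@t,2),"radial",round(f@n,2),"fz",round(s["contact_force"][2],1),"yaw err",round((yaw()-a+np.pi)%(2*np.pi)-np.pi,3),"q7",round(s["q"][6],2))
g=lambda x:rad*np.array([np.cos(ph-x),np.sin(ph-x)])
for d in st: print(d,np.round(g(a0+d)-g(a0),1))
E
python3 arc.py 0 .1 .2 .3
```

```text
t 18.5 turned 0.001 r 54.9 push 1.37 radial 0.4 fz 6.0 yaw err 0.017 q7 0.15
0.1 [2.1 5.1]
0.2 [ 4.6 10. ]
0.3 [ 7.6 14.6]
```

```bash
python3 -m pendant '[{"claw":0,"dx":2.1,"dy":5.1,"dz":1,"twist":-0.1},{"claw":0,"dx":4.6,"dy":10,"dz":1,"twist":-0.2},{"claw":0,"dx":7.6,"dy":14.6,"dz":1,"twist":-0.3},{"claw":0,"dx":7.6,"dy":14.6,"dz":1,"twist":-0.3}]'; python3 arc.py .3 .1 .2 .3 .4 .5
```

```text
clock: 18.9
tool_pos: [0.5602, 0.1029, 0.0645]
eef_rot: [0.304, 0.953, -0.0, 0.001]
contact_force: [2.6, -0.6, -2.4]
opening: 0.147
finger_force: 25.0
t 18.9 turned 0.308 r 54.6 push -1.07 radial -2.43 fz -2.4 yaw err 0.024 q7 -0.1
0.1 [3.5 4.3]
0.2 [7.4 8.2]
0.3 [11.6 11.6]
0.4 [16.2 14.7]
0.5 [21.  17.3]
```

```bash
python3 -m pendant '[{"claw":0,"dx":3.5,"dy":4.3,"dz":0,"twist":-0.1},{"claw":0,"dx":7.4,"dy":8.2,"dz":0,"twist":-0.2},{"claw":0,"dx":11.6,"dy":11.6,"dz":0,"twist":-0.3},{"claw":0,"dx":16.2,"dy":14.7,"dz":0,"twist":-0.4},{"claw":0,"dx":21,"dy":17.3,"dz":0,"twist":-0.5}]'; python3 arc.py .8 .05 .1 .15 .2
```

```text
clock: 19.4
tool_pos: [0.5804, 0.1191, 0.0645]
eef_rot: [0.531, 0.848, -0.001, 0.0]
contact_force: [1.2, -2.3, -0.6]
opening: 0.149
finger_force: 25.0
t 19.4 turned 0.788 r 54.3 push -0.1 radial -2.61 fz -0.6 yaw err 0.003 q7 -0.46
0.05 [2.5 1.1]
0.1 [5.1 2.1]
0.15 [7.7 2.9]
0.2 [10.4  3.6]
```

```bash
python3 -m pendant '[{"claw":0,"dx":1.3,"dy":0.5,"dz":0,"twist":-0.025},{"claw":0,"dx":2.5,"dy":1.1,"dz":0,"twist":-0.05},{"claw":0,"dx":3.8,"dy":1.6,"dz":0,"twist":-0.075},{"claw":0,"dx":5.1,"dy":2.1,"dz":0,"twist":-0.1}]'; python3 arc.py .9 .05 .1 .15 .2
```

```text
clock: 19.8
tool_pos: [0.5855, 0.1212, 0.0645]
eef_rot: [0.572, 0.82, -0.001, 0.0]
contact_force: [1.1, -3.9, -2.9]
opening: 0.146
finger_force: 25.0
t 19.8 turned 0.889 r 54.3 push 0.33 radial -4.02 fz -2.9 yaw err 0.004 q7 -0.53
0.05 [2.6 0.8]
0.1 [5.3 1.6]
0.15 [8.  2.1]
0.2 [10.7  2.6]
```

```bash
sed -i 's/^print("t"/print("Mz",np.round(s["moment"],3),"eq",round(-f@t+s["moment"][2]\/.055,2));print("t"/' arc.py; python3 -m pendant '[{"claw":0.21,"dx":0,"dy":0,"dz":0,"twist":0},{"claw":0.21,"dx":0,"dy":0,"dz":0,"twist":0},{"claw":0.21,"dx":1.3,"dy":0.4,"dz":0,"twist":-0.025},{"claw":0.21,"dx":2.6,"dy":0.8,"dz":0,"twist":-0.05},{"claw":0.21,"dx":4,"dy":1.2,"dz":0,"twist":-0.075},{"claw":0.21,"dx":5.3,"dy":1.6,"dz":0,"twist":-0.1}]'; python3 arc.py 1.0 .05 .1 .15 .2
```

```text
clock: 20.4
tool_pos: [0.5903, 0.1245, 0.0647]
eef_rot: [0.612, 0.791, -0.0, -0.001]
contact_force: [-2.9, -0.3, 0.3]
opening: 0.21
finger_force: 0.9
Mz [ 0.077  0.342 -0.033] eq 2.31
t 20.4 turned 0.99 r 56.0 push 2.91 radial 0.39 fz 0.3 yaw err 0.005 q7 -0.6
0.05 [2.7 0.6]
0.1 [5.4 1. ]
0.15 [8.1 1.3]
0.2 [10.9  1.5]
```

Caging the post instead of gripping it gives a clean push reading (2.9 N, slack), so I'll continue that way.

```bash
python3 -m pendant '[{"claw":0.21,"dx":1.3,"dy":0.3,"dz":0,"twist":-0.025},{"claw":0.21,"dx":2.7,"dy":0.6,"dz":0,"twist":-0.05},{"claw":0.21,"dx":4,"dy":0.8,"dz":0,"twist":-0.075},{"claw":0.21,"dx":5.4,"dy":1,"dz":0,"twist":-0.1}]'; python3 arc.py 1.1 .05 .1 .15 .2
```

```text
clock: 20.8
tool_pos: [0.5962, 0.1251, 0.0647]
eef_rot: [0.651, 0.759, 0.0, -0.0]
contact_force: [-1.3, 1.7, 0.3]
opening: 0.209
finger_force: 0.9
Mz [ 0.228  0.328 -0.002] eq 0.98
t 20.8 turned 1.096 r 55.4 push 1.03 radial 1.89 fz 0.3 yaw err 0.011 q7 -0.66
0.05 [2.7 0.3]
0.1 [5.5 0.5]
0.15 [8.2 0.5]
0.2 [11.   0.4]
```

```bash
python3 -m pendant '[{"claw":0.21,"dx":1.4,"dy":0.2,"dz":0,"twist":-0.025},{"claw":0.21,"dx":2.7,"dy":0.3,"dz":0,"twist":-0.05},{"claw":0.21,"dx":4.1,"dy":0.4,"dz":0,"twist":-0.075},{"claw":0.21,"dx":5.5,"dy":0.5,"dz":0,"twist":-0.1}]'; python3 arc.py 1.2 .05 .1 .15 .2
```

```text
clock: 21.2
tool_pos: [0.6018, 0.1255, 0.0647]
eef_rot: [0.689, 0.725, 0.0, -0.0]
contact_force: [-1.9, 0.9, -0.9]
opening: 0.213
finger_force: 0.9
Mz [ 0.241  0.308 -0.033] eq 1.22
t 21.2 turned 1.198 r 55.4 push 1.82 radial 1.0 fz -0.9 yaw err 0.013 q7 -0.73
0.05 [2.7 0. ]
0.1 [ 5.5 -0.1]
0.15 [ 8.2 -0.3]
0.2 [11.  -0.7]
```

```bash
python3 -m pendant '[{"claw":0.21,"dx":1.4,"dy":0,"dz":0,"twist":-0.025},{"claw":0.21,"dx":2.8,"dy":0,"dz":0,"twist":-0.05},{"claw":0.21,"dx":4.1,"dy":0,"dz":0,"twist":-0.075},{"claw":0.21,"dx":5.5,"dy":-0.1,"dz":0,"twist":-0.1}]'; python3 arc.py 1.3 .05 .1 .15 .2
```

```text
clock: 21.6
tool_pos: [0.6074, 0.1254, 0.0647]
eef_rot: [0.724, 0.69, 0.0, 0.0]
contact_force: [-2.4, 1.0, -0.4]
opening: 0.209
finger_force: 0.9
Mz [ 0.267  0.263 -0.042] eq 1.73
t 21.6 turned 1.298 r 55.3 push 2.5 radial 0.88 fz -0.4 yaw err 0.013 q7 -0.79
0.05 [ 2.7 -0.2]
0.1 [ 5.5 -0.6]
0.15 [ 8.2 -1.1]
0.2 [10.8 -1.8]
```

```bash
python3 -m pendant '[{"claw":0.21,"dx":1.4,"dy":-0.1,"dz":0,"twist":-0.025},{"claw":0.21,"dx":2.7,"dy":-0.2,"dz":0,"twist":-0.05},{"claw":0.21,"dx":4.1,"dy":-0.4,"dz":0,"twist":-0.075},{"claw":0.21,"dx":5.5,"dy":-0.6,"dz":0,"twist":-0.1}]'; python3 arc.py 1.4 .05 .1 .15 .2
```

```text
clock: 22.0
tool_pos: [0.6129, 0.1248, 0.0647]
eef_rot: [0.757, 0.653, 0.0, 0.0]
contact_force: [-2.2, 1.9, -1.3]
opening: 0.21
finger_force: 0.9
Mz [ 0.276  0.235 -0.009] eq 2.32
t 22.0 turned 1.399 r 55.3 push 2.47 radial 1.53 fz -1.3 yaw err 0.013 q7 -0.86
0.05 [ 2.7 -0.5]
0.1 [ 5.4 -1.2]
0.15 [ 8.  -1.9]
0.2 [10.6 -2.9]
```

```bash
python3 -m pendant '[{"claw":0.21,"dx":1.4,"dy":-0.2,"dz":0,"twist":-0.025},{"claw":0.21,"dx":2.7,"dy":-0.5,"dz":0,"twist":-0.05},{"claw":0.21,"dx":4.1,"dy":-0.8,"dz":0,"twist":-0.075},{"claw":0.21,"dx":5.4,"dy":-1.2,"dz":0,"twist":-0.1}]'; python3 arc.py 1.5 .05 .1 .15 .2
```

```text
clock: 22.4
tool_pos: [0.6183, 0.1236, 0.0647]
eef_rot: [0.789, 0.614, 0.0, 0.0]
contact_force: [-1.0, 2.3, -0.3]
opening: 0.208
finger_force: 0.9
Mz [0.256 0.219 0.03 ] eq 2.05
t 22.4 turned 1.499 r 55.3 push 1.51 radial 1.95 fz -0.3 yaw err 0.013 q7 -0.92
0.05 [ 2.6 -0.8]
0.1 [ 5.2 -1.7]
0.15 [ 7.8 -2.7]
0.2 [10.3 -3.9]
```

```bash
python3 -m pendant '[{"claw":0.21,"dx":1.3,"dy":-0.4,"dz":0,"twist":-0.025},{"claw":0.21,"dx":2.6,"dy":-0.8,"dz":0,"twist":-0.05},{"claw":0.21,"dx":3.9,"dy":-1.2,"dz":0,"twist":-0.075},{"claw":0.21,"dx":5.2,"dy":-1.7,"dz":0,"twist":-0.1}]'; python3 arc.py 1.6 .05 .1 .15 .2
```

```text
clock: 22.8
tool_pos: [0.6234, 0.1219, 0.0647]
eef_rot: [0.819, 0.574, 0.0, -0.0]
contact_force: [-1.1, 2.8, -0.9]
opening: 0.211
finger_force: 0.9
Mz [ 0.308  0.16  -0.052] eq 1.05
t 22.8 turned 1.597 r 55.3 push 1.99 radial 2.27 fz -0.9 yaw err 0.011 q7 -0.99
0.05 [ 2.5 -1. ]
0.1 [ 5.  -2.2]
0.15 [ 7.5 -3.5]
0.2 [ 9.8 -4.9]
```

```bash
python3 -m pendant '[{"claw":0.21,"dx":1.3,"dy":-0.5,"dz":0,"twist":-0.025},{"claw":0.21,"dx":2.6,"dy":-1,"dz":0,"twist":-0.05},{"claw":0.21,"dx":3.8,"dy":-1.6,"dz":0,"twist":-0.075},{"claw":0.21,"dx":5.1,"dy":-2.2,"dz":0,"twist":-0.1}]'; python3 arc.py 1.7 .05 .1 .15 .2
```

```text
clock: 23.2
tool_pos: [0.6286, 0.1197, 0.0648]
eef_rot: [0.847, 0.532, 0.0, 0.0]
contact_force: [0.0, 1.4, -0.8]
opening: 0.211
finger_force: 0.9
Mz [ 0.329  0.146 -0.028] eq 0.1
t 23.2 turned 1.698 r 55.3 push 0.62 radial 1.3 fz -0.8 yaw err 0.013 q7 -1.05
0.05 [ 2.4 -1.3]
0.1 [ 4.8 -2.7]
0.15 [ 7.1 -4.2]
0.2 [ 9.3 -5.9]
```

```bash
python3 -m pendant '[{"claw":0.21,"dx":1.2,"dy":-0.6,"dz":0,"twist":-0.025},{"claw":0.21,"dx":2.4,"dy":-1.3,"dz":0,"twist":-0.05},{"claw":0.21,"dx":3.6,"dy":-2,"dz":0,"twist":-0.075},{"claw":0.21,"dx":4.8,"dy":-2.7,"dz":0,"twist":-0.1}]'; python3 arc.py 1.8 .05 .1 .15 .2
```

```text
clock: 23.6
tool_pos: [0.6334, 0.117, 0.0648]
eef_rot: [0.872, 0.489, 0.0, -0.0]
contact_force: [-1.2, 1.4, -0.5]
opening: 0.212
finger_force: 0.9
Mz [ 0.336  0.106 -0.058] eq 0.69
t 23.6 turned 1.798 r 55.3 push 1.75 radial 0.54 fz -0.5 yaw err 0.012 q7 -1.11
0.05 [ 2.3 -1.5]
0.1 [ 4.5 -3.2]
0.15 [ 6.6 -4.9]
0.2 [ 8.7 -6.8]
```

```bash
python3 -m pendant '[{"claw":0.21,"dx":1.2,"dy":-0.7,"dz":0,"twist":-0.025},{"claw":0.21,"dx":2.4,"dy":-1.5,"dz":0,"twist":-0.05},{"claw":0.21,"dx":3.5,"dy":-2.3,"dz":0,"twist":-0.075},{"claw":0.21,"dx":4.6,"dy":-3.1,"dz":0,"twist":-0.1}]'; python3 arc.py 1.9 .05 .1 .15 .2
```

```text
clock: 24.0
tool_pos: [0.638, 0.1138, 0.0648]
eef_rot: [0.895, 0.445, 0.0, 0.0]
contact_force: [-1.1, 2.4, -0.7]
opening: 0.211
finger_force: 0.9
Mz [ 0.394  0.049 -0.006] eq 2.24
t 24.0 turned 1.899 r 55.3 push 2.35 radial 1.19 fz -0.7 yaw err 0.014 q7 -1.17
0.05 [ 2.1 -1.7]
0.1 [ 4.2 -3.6]
0.15 [ 6.1 -5.5]
0.2 [ 7.9 -7.6]
```

```bash
python3 -m pendant '[{"claw":0.21,"dx":1.1,"dy":-0.9,"dz":0,"twist":-0.025},{"claw":0.21,"dx":2.1,"dy":-1.7,"dz":0,"twist":-0.05},{"claw":0.21,"dx":3.2,"dy":-2.6,"dz":0,"twist":-0.075},{"claw":0.21,"dx":4.2,"dy":-3.6,"dz":0,"twist":-0.1}]'; python3 arc.py 2.0 .05 .1 .15 .2
```

```text
clock: 24.4
tool_pos: [0.6421, 0.1103, 0.0648]
eef_rot: [0.917, 0.4, 0.0, -0.0]
contact_force: [-0.8, 2.2, -0.2]
opening: 0.208
finger_force: 1.3
Mz [0.519 0.21  0.002] eq 2.11
t 24.4 turned 1.996 r 55.3 push 2.08 radial 1.08 fz -0.2 yaw err 0.011 q7 -1.24
0.05 [ 1.9 -1.9]
0.1 [ 3.8 -4. ]
0.15 [ 5.5 -6.1]
0.2 [ 7.1 -8.3]
```

```bash
python3 -m pendant '[{"claw":0.21,"dx":1,"dy":-0.9,"dz":0,"twist":-0.025},{"claw":0.21,"dx":2,"dy":-1.9,"dz":0,"twist":-0.05},{"claw":0.21,"dx":2.9,"dy":-2.9,"dz":0,"twist":-0.075},{"claw":0.21,"dx":3.8,"dy":-3.9,"dz":0,"twist":-0.1}]'; python3 arc.py 2.1 .05 .1 .15 .2
```

```text
clock: 24.8
tool_pos: [0.6453, 0.1069, 0.0647]
eef_rot: [0.935, 0.354, -0.0, -0.0]
contact_force: [-2.0, 4.7, 1.4]
opening: 0.21
finger_force: 2.4
Mz [ 0.782  0.53  -0.008] eq 4.72
t 24.8 turned 2.082 r 55.3 push 4.87 radial 1.63 fz 1.4 yaw err -0.003 q7 -1.3
0.05 [ 1.7 -2.1]
0.1 [ 3.4 -4.3]
0.15 [ 4.9 -6.6]
0.2 [ 6.3 -9. ]
```

Load has come on. Smaller steps from here.

```bash
python3 -m pendant '[{"claw":0.21,"dx":0.9,"dy":-1,"dz":0,"twist":-0.025},{"claw":0.21,"dx":1.7,"dy":-2.1,"dz":0,"twist":-0.05},{"claw":0.21,"dx":1.7,"dy":-2.1,"dz":0,"twist":-0.05}]'; python3 arc.py 2.15 .03 .05; for i in 1; do python3 -m pendant '[{"claw":0.21,"dx":0,"dy":0,"dz":0,"twist":0}]'; done; python3 arc.py 2.15
```

```text
clock: 25.1
tool_pos: [0.6476, 0.1044, 0.0648]
eef_rot: [0.944, 0.331, 0.0, -0.0]
contact_force: [-2.2, 3.6, -0.1]
opening: 0.21
finger_force: 2.2
Mz [ 0.8    0.42  -0.007] eq 4.11
t 25.1 turned 2.144 r 55.4 push 4.23 radial 0.49 fz -0.1 yaw err 0.009 q7 -1.33
0.03 [ 1.  -1.3]
0.05 [ 1.6 -2.2]
clock: 25.2
tool_pos: [0.6476, 0.1044, 0.0647]
eef_rot: [0.944, 0.331, 0.0, 0.0]
contact_force: [-1.5, 4.3, 0.3]
opening: 0.21
finger_force: 2.2
Mz [ 0.827  0.462 -0.003] eq 4.22
t 25.2 turned 2.143 r 55.4 push 4.27 radial 1.45 fz 0.3 yaw err 0.01 q7 -1.33
```

```bash
python3 -m pendant '[{"claw":0.21,"dx":0.8,"dy":-1.1,"dz":0,"twist":-0.025},{"claw":0.21,"dx":1.6,"dy":-2.2,"dz":0,"twist":-0.05}]'; python3 arc.py 2.2; python3 -m pendant '[{"claw":0.21,"dx":0,"dy":0,"dz":0,"twist":0}]'; python3 arc.py 2.2 .03 .05
```

```text
clock: 25.4
tool_pos: [0.6488, 0.1026, 0.0647]
eef_rot: [0.952, 0.307, -0.0, -0.0]
contact_force: [-3.5, 5.2, 1.4]
opening: 0.208
finger_force: 2.9
Mz [1.027 0.671 0.044] eq 7.07
t 25.4 turned 2.182 r 55.3 push 6.27 radial 0.2 fz 1.4 yaw err -0.002 q7 -1.36
clock: 25.5
tool_pos: [0.649, 0.1024, 0.0647]
eef_rot: [0.952, 0.307, -0.0, -0.0]
contact_force: [-1.8, 4.6, 1.3]
opening: 0.209
finger_force: 2.5
Mz [ 0.91   0.538 -0.029] eq 4.22
t 25.5 turned 2.187 r 55.3 push 4.76 radial 1.21 fz 1.3 yaw err 0.002 q7 -1.36
0.03 [ 0.9 -1.4]
0.05 [ 1.5 -2.3]
```

```bash
python3 -m pendant '[{"claw":0.21,"dx":0.8,"dy":-1.1,"dz":0,"twist":-0.025},{"claw":0.21,"dx":1.5,"dy":-2.3,"dz":0,"twist":-0.05}]'; python3 arc.py 2.25; python3 -m pendant '[{"claw":0.21,"dx":0,"dy":0,"dz":0,"twist":0}]'; python3 arc.py 2.25 .03 .05
```

```text
clock: 25.7
tool_pos: [0.6497, 0.1011, 0.0647]
eef_rot: [0.959, 0.283, -0.001, -0.001]
contact_force: [-4.2, 5.5, 1.1]
opening: 0.212
finger_force: 3.9
Mz [ 1.325  0.878 -0.047] eq 6.08
t 25.7 turned 2.214 r 55.2 push 6.94 radial -0.41 fz 1.1 yaw err -0.02 q7 -1.4
clock: 25.8
tool_pos: [0.6498, 0.101, 0.0647]
eef_rot: [0.959, 0.283, -0.001, -0.001]
contact_force: [-4.6, 5.1, 1.5]
opening: 0.207
finger_force: 3.3
Mz [ 1.108  0.756 -0.009] eq 6.62
t 25.8 turned 2.217 r 55.2 push 6.78 radial -1.0 fz 1.5 yaw err -0.017 q7 -1.39
0.03 [ 0.9 -1.4]
0.05 [ 1.4 -2.4]
```

```bash
python3 -m pendant '[{"claw":0.21,"dx":0.7,"dy":-1.2,"dz":0,"twist":-0.025},{"claw":0.21,"dx":1.2,"dy":-1.9,"dz":0,"twist":-0.04}]'; python3 arc.py 2.29; for i in 1; do python3 -m pendant '[{"claw":0.21,"dx":0,"dy":0,"dz":0,"twist":0}]'; done; python3 arc.py 2.29 .02 .03 .05;  python3 -m pendant '[{"claw":0.21,"dx":0,"dy":0,"dz":0,"twist":0}]'; python3 arc.py 2.29
```

```text
clock: 26.0
tool_pos: [0.6503, 0.0999, 0.0647]
eef_rot: [0.964, 0.264, -0.001, -0.001]
contact_force: [-5.6, 7.5, 2.3]
opening: 0.213
finger_force: 4.5
Mz [1.484 1.185 0.026] eq 9.78
t 26.0 turned 2.238 r 55.0 push 9.32 radial -0.64 fz 2.3 yaw err -0.035 q7 -1.42
clock: 26.1
tool_pos: [0.6504, 0.0999, 0.0647]
eef_rot: [0.964, 0.265, -0.001, -0.001]
contact_force: [-5.3, 7.0, 2.5]
opening: 0.208
finger_force: 4.1
Mz [ 1.383  1.051 -0.002] eq 8.74
t 26.1 turned 2.238 r 55.1 push 8.77 radial -0.7 fz 2.5 yaw err -0.035 q7 -1.42
0.02 [ 0.5 -1. ]
0.03 [ 0.8 -1.4]
0.05 [ 1.3 -2.4]
clock: 26.2
tool_pos: [0.6503, 0.0999, 0.0647]
eef_rot: [0.964, 0.265, -0.001, -0.001]
contact_force: [-4.8, 6.7, 2.1]
opening: 0.214
finger_force: 4.1
Mz [1.429 1.015 0.004] eq 8.3
t 26.2 turned 2.238 r 55.0 push 8.22 radial -0.39 fz 2.1 yaw err -0.034 q7 -1.42
```

The push is about 8.2–8.8 N, so the cam is tight. I'll back off, open and rise clear.

```bash
python3 -m pendant '[{"claw":0.21,"dx":-0.8,"dy":1.4,"dz":0,"twist":0},{"claw":0.25,"dx":-1.6,"dy":2.8,"dz":0,"twist":0},{"claw":0.35,"dx":-1.6,"dy":2.8,"dz":0,"twist":0},{"claw":0.4,"dx":-1.6,"dy":2.8,"dz":0,"twist":0},{"claw":0.4,"dx":-1.6,"dy":2.8,"dz":0,"twist":0}]'; python3 arc.py 2.24;  python3 -m pendant '[{"claw":0.4,"dx":0,"dy":0,"dz":20,"twist":0},{"claw":0.4,"dx":0,"dy":0,"dz":50,"twist":0},{"claw":0.4,"dx":0,"dy":0,"dz":90,"twist":0},{"claw":0.4,"dx":0,"dy":0,"dz":130,"twist":0},{"claw":0.4,"dx":0,"dy":0,"dz":160,"twist":0},{"claw":0.4,"dx":0,"dy":0,"dz":160,"twist":0},{"claw":0.4,"dx":0,"dy":0,"dz":160,"twist":0}]'
python3 - <<'E'
from h import *
p,d=eyes.snapshot("top")
P,u,v=cloud(d,np.linalg.inv(np.array(eyes.camera_info("top")["world_to_cam"])),"top")
cv2.imwrite("pics/top1.png",cv2.resize(p[120:330,140:420],(800,600),interpolation=cv2.INTER_CUBIC))
p,d,T=look("pics/w7.png",{"handle":.08,"post":.08,"dock":0,"stud_head":.03})
P,u,v=cloud(d,T);mm=P*1000
c=np.array([604,70.2]);th=np.radians(72.9)
l=(mm[:,:2]-c)@np.array([[np.cos(th),-np.sin(th)],[np.sin(th),np.cos(th)]]);x,y=l.T
m=(x<-42)&(x>-150)&(abs(y)<60)&(mm[:,2]>38)&(mm[:,2]<50);print("rim",m.sum(),cv2.minAreaRect(l[m].astype(np.float32)))
m=(np.hypot(x,y)<75)&(np.hypot(x,y)>40)&(mm[:,2]>92)&(mm[:,2]<103);q=np.median(mm[m],0)[:2]-c;print("post",m.sum(),np.hypot(*q),np.radians(160.9)-np.arctan2(q[1],q[0]))
E
```

```text
clock: 26.7
tool_pos: [0.6509, 0.0994, 0.0648]
eef_rot: [0.965, 0.264, 0.0, 0.001]
contact_force: [0.5, 0.2, 0.6]
opening: 0.398
finger_force: 0.0
Mz [-0.002 -0.004  0.026] eq 0.42
t 26.7 turned 2.252 r 55.2 push -0.05 radial 0.52 fz 0.6 yaw err -0.023 q7 -1.42
clock: 27.4
tool_pos: [0.6505, 0.1001, 0.2253]
eef_rot: [0.965, 0.264, 0.001, 0.0]
contact_force: [0.0, -0.3, -1.1]
opening: 0.403
finger_force: 0.0
post (31, 368) 0.87 [353.2 231.6  80. ]
post (281, 198) 0.57 [646.6 100.4  80. ]
dock (283, 221) 0.9 [604.   71.8   0. ]
dock (94, 292) 0.66 [403.7 225.5   0. ]
t 27.7 tcp [649.6 100.5 223.4] yaw 0.5348 q [-0.13  0.75 -0.17  1.47  0.15  0.93 -1.38]
rim 1322 ((-87.89149475097656, 2.369243621826172), (91.4820327758789, 90.87448120117188), 0.0707310363650322)
post 221 55.58208551558735 2.157679762734888
```

View pics/w7.png

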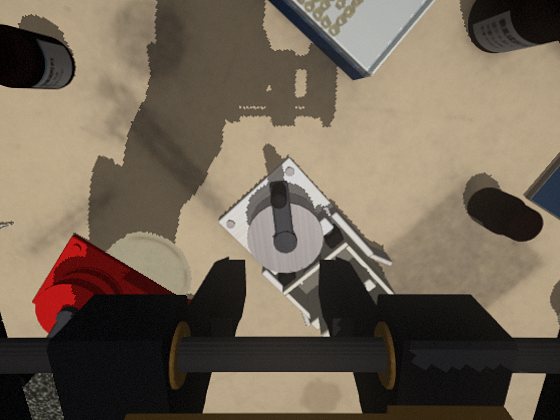

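The lever is turned about 2.2 rad (post at (278,190)) and the caddy is square in the dock. The bottle and jar are standing, and the gripper is clear.

```bash
python3 -c "
from plant import r
print(r.finish_job())"
```

```text
the job is handed in; nothing more can be done
None
```

The job is handed in, but no verdict was returned: the caddy is docked square against the buffers, and the cam lever is turned about 2.2 rad to a push of roughly 8 to 9 N and left there; the gripper is clear, and I saw no sign that the bottles or beaker moved, though I did not measure their final positions.

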